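Reverse the console's row of bottles into the ceramic tray

TASK

The tray is about to be turned round to face the guests, so move the four pieces standing on the cork pads into the cream ceramic tray in reverse order: the piece at the left end of the old row goes into the compartment at the right end of the tray, and so on, ending with the right-hand piece at the left end. Stand each one upright, flat on the floor of its own compartment; tip none over, and leave the crystal obelisk where it is.

Things in the scene. Friction and masses are not known exactly. Their poses are not given: they have to be found in the camera images.
- sanitizer: small hand sanitizer bottle, clear plastic, white flip-top lid (closed); body 28 mm (its x) by 40 mm (its y), 58 mm high, 82 mm with the lid; about 75 g. Origin: centre of the underside; z up. Straight-sided from 6 to 46 mm up: grip about 40 mm above the underside. Its x axis is square to the row within about 12 degrees at the start, its y axis along the row. Grip across the 28 mm, along its x
- atomiser: slim plain aluminium travel atomiser, a cylinder 30 mm in diameter and 80 mm high; about 70 g. Origin: centre of the underside; z up. Straight-sided from 6 to 46 mm up: grip about 40 mm above the underside. Its x axis is square to the row within about 12 degrees at the start, its y axis along the row. 
- scent: square amber glass scent bottle, 34 x 34 mm, body 54 mm high, with a small square dark cap on a neck, 74 mm in all; about 130 g. Origin: centre of the underside; z up. Straight-sided from 6 to 46 mm up: grip about 40 mm above the underside. Its x axis is square to the row within about 12 degrees at the start, its y axis along the row. 
- jar: round white ceramic jar with a flat wooden lid (lid fixed on), 40 mm in diameter and 60 mm high, the shortest and widest of the four; about 120 g. Origin: centre of the underside; z up. Straight-sided from 6 to 46 mm up: grip about 40 mm above the underside. Its x axis is square to the row within about 12 degrees at the start, its y axis along the row. 
- tray: cream ceramic tray, fixed, nearer or farther than the old row; 78 mm (x) by 290 mm (y), 18 mm high. Four compartments in a row along y (which points to the robot's left, within 12 degrees), each 58 (x) by 60 mm (y) inside, centres at x = 0, y = -105, -35, 35, 105 mm; floor 6 mm above the underside, walls 10 mm thick rising 12 mm over the floor. Origin: centre of the underside; z up
- obelisk: bystander: clear crystal obelisk, loose, 46 mm square at the foot, tapering to a point 112 mm up, standing to the left of the work. Origin: centre of the underside
- pad_sanitizer: fixed square cork pad, 60 x 60 x 4 mm, on a 12 mm wooden plinth; the one under the sanitizer bottle at the start, marking its place in the old row. The four pads lie in a straight row, 70 mm apart, along their common y axis (pointing to the robot's left, within 12 degrees); pad tops 16 mm above the console. Origin: centre of the underside; z up
- pad_atomiser: fixed square cork pad, 60 x 60 x 4 mm, on a 12 mm wooden plinth; the one under the aluminium atomiser at the start, marking its place in the old row. The four pads lie in a straight row, 70 mm apart, along their common y axis (pointing to the robot's left, within 12 degrees); pad tops 16 mm above the console. Origin: centre of the underside; z up
- pad_scent: fixed square cork pad, 60 x 60 x 4 mm, on a 12 mm wooden plinth; the one under the square scent bottle at the start, marking its place in the old row. The four pads lie in a straight row, 70 mm apart, along their common y axis (pointing to the robot's left, within 12 degrees); pad tops 16 mm above the console. Origin: centre of the underside; z up
- pad_jar: fixed square cork pad, 60 x 60 x 4 mm, on a 12 mm wooden plinth; the one under the ceramic jar at the start, marking its place in the old row. The four pads lie in a straight row, 70 mm apart, along their common y axis (pointing to the robot's left, within 12 degrees); pad tops 16 mm above the console. Origin: centre of the underside; z up
Things that resemble listed ones, but are neither listed nor needed, are in the scene too. Several things have the shape of the jar; the one meant has the colours described above.

How it is judged:
By the outcome, as a careful person would: the job done as asked, in the order asked, and still so for the second after the job is handed in, with the robot touching nothing.
It also fails if it takes over 102 s, if anything falls off the work surface, if the arm or the gripper's body presses on something with over 40 N, if the wrist force passes 120 N, or if a joint passes its speed limit or range.

ROBOT

A 6-joint arm with a two-finger parallel gripper is mounted at the origin on the work surface. World frame = base frame: x ahead of the robot, y to its left, z up, the work surface at z = 0. Lengths are in m, angles in rad, forces in N, time in s.
With the tool pointing down it reaches from about 0.35 to 0.725 m from the base axis. Payload 6 kg.
Tool frame: the origin (TCP) lies at the centre of the arm's flange, where the gripper is bolted on; the fingertips stand 173 mm ahead of it and the grasp point (between the pads) lies 155 mm ahead of it; z points along the fingers, y is the direction in which the jaws open and shut (so a half turn about z gives the same grasp; the last joint's range is limited). The gripper opens to 85 mm and grips with 20 to 120 N. Pads are 22 mm wide; open, the fingers measure 114 mm over their backs; the gripper's body (76 mm by 85 mm) begins 54 mm behind the grasp point. The pads swing forward as they close: fully open they stand 13 mm farther back than shut.
Start: joints at [1.66, 0.04, 0.085, 0, -1.615, -0.334], TCP at [0.145, 0.582, 0.405] pointing down, gripper open.
Joint ranges: [-2.56, 2.56], [-1.29, 2.01], [-1.08, 1.49], [-3.29, 1.98], [-2.81, -0.18], [-2.99, 2.99]. Speed limits (rad/s): [2.57, 2.57, 3.01, 3.14, 3.14, 3.14].

INTERFACE

Orientations are given as a rotation vector (axis times angle).
In Python, from cell import bot, camera, boxes_of, outline_of, tip_of gives the robot as it stands. The module is installed in compiled form; this text tells all that it offers.
- The arm moves only by the tool drive_tool, never from a script. Its argument "steps" is a list that holds one entry, the list of rows, each a list of 7 numbers: the shift along the tool's x, y, z in mm, then the turn, a rotation vector about the tool's x, y, z in rad, then the opening, from -1 (shut) to 1 (fully open). A call has 1 to 8 rows; each row is the pose to reach, as a shift and turn from the pose commanded when the call began, along the tool's axes at that moment; what a row does not reach only later rows make up. A row lasts 1/10 s, in which the tool goes at most 50 mm and 8.59 degrees, less where a joint would pass 70% of its speed; a pose out of reach is approached as far as the arm can. A call with a gripper value outside its range is refused whole. The fingers move at their own pace and stop on an object; "force" is the grip in N (left out, the last holds). Time passes only in rows, so rows that repeat a pose let the fingers close. It gives the time, the measured TCP pose, the force and the opening at its end, in the units of the state.
- bot.sense(): the state, without advancing time (a new reading comes with each control period).
- camera(name): name is "scene" or "top" or "wrist"; returns a dict with "frame" (384x512x3 uint8, red, green, blue), "fx", "fy", "cx", "cy" (pixels), "distortion" ([k1, k2, p1, p2, k3] as OpenCV has them; the pictures are not rectified), "T" (4x4, takes a point from camera to world coordinates). Camera axes: x right, y down, z forward; pixel columns grow to the right and rows downward; lengths in m; the calibration is good to about 2 mm. A picture is of the moment at which its call begins. There is no depth.
- bot.close_job(): hands the job in, once; it reports no verdict.
Trained networks look in a picture, given as the dict that the camera call returned (one of the last four; its "shot" number tells which), for a name from the list of things; names that differ only in an ending like _2 or _b are one class to them, and where a whole thing is asked for, a point or a joint stands for the part that bears it (a point fixed in the world has none). Each returns a list of dicts, best first, with "p" (0 to 1); they miss things now and then, are a little off and sometimes report something else, mostly with a low value. They report only what shows in the picture. A call takes as long as a camera call. They do not tell look-alikes from the thing itself.
- boxes_of(thing, picture): "centre" ([x, y, z] in m, in world coordinates, good to about 4 mm: the middle of the surface that is visible of it).
- outline_of(thing, picture): "region" (384x512 bool, what is visible of it).
- tip_of(thing, picture): "centre" ([x, y, z] in m, in world coordinates, good to about 4 mm: a listed point, or the origin of a listed thing).
The state is a dict: "t": time; "qpos": joint angles; "qvel": joint speeds; "joint_torque": joint torques, N m; "ee_pos": TCP position; "orientation": TCP orientation; "wrist_force": force on the tool from outside, world axes, zero at the start; "ft_torque": the same for the moment, N m; "width": finger opening in m.
Only numpy, scipy, OpenCV 4.12 (cv2) and the standard library are available. Lean on these libraries where they do the work, as an engineer would, in place of code of your own. Each camera call takes 0.05 s, during which the arm holds its last target.

## Working session

There is one attempt and no reset: what is moved stays moved. The work goes in short steps, Python scripts to look and compute and a tool call to move; the robot and the scene stay as the last step left them, time stands still between calls to the robot, and variables do not carry over. Pictures are saved under pics/ and viewed, and the job is handed in when it is done.

Besides the shell and the picture viewer there is one more tool, called after "Emit:" as name(argument=value, ...) on one line, values as JSON. drive_tool: Moves the arm, as the interface text tells. Its arguments: {"type":"object","properties":{"steps":{"type":"array","items":{"type":"array","items":{"type":"array","items":{"type":"number"}}}},"force":{"type":"number"}},"required":["steps"]}

```bash
mkdir -p pics; cat > h.py <<'E'
import numpy as np, cv2, pickle
from cell import bot, camera, boxes_of, outline_of, tip_of
from scipy.spatial.transform import Rotation as R
def save(p,n): cv2.imwrite('pics/'+n+'.png',p['frame'][:,:,::-1])
E
python3 - <<'E'
from h import *
s=bot.sense(); print(s['t'],s['ee_pos'],s['orientation'],s['width'],s['wrist_force'])
for n in ['scene','top','wrist']:
    p=camera(n); save(p,n+'0'); print(n,np.round(p['T'],3).tolist(),p['fx'],p['cx'],p['cy'],p['distortion'],p['shot'])
    if n!='wrist':
        for th in ['sanitizer','atomiser','scent','jar','tray','obelisk','pad_jar']:
            for r in tip_of(th,p): print(n,th,np.round(r['centre'],4),round(r['p'],2))
E
```

```text
0.0 [0.1453162  0.58212018 0.40367017] [ 3.11635110e+00 -3.83338012e-01 -1.06738314e-04] 0.08541326407501279 [ 0.64257497 -0.50166443 -0.08062718]
scene [[0.68, 0.596, -0.426, 0.941], [0.733, -0.563, 0.382, -0.307], [-0.012, -0.572, -0.82, 0.9], [0.0, 0.0, 0.0, 1.0]] 453.0615489684907 260.14923620122653 187.20077844292476 [-0.15498463  0.          0.          0.          0.        ] 1
scene sanitizer [0.4631 0.0342 0.0157] 0.93
scene atomiser [ 0.4704 -0.178   0.0149] 0.97
scene atomiser [0.5187 0.3307 0.0016] 0.35
scene scent [ 0.4702 -0.0396  0.0174] 0.81
scene jar [ 0.3653 -0.0929 -0.0019] 0.84
scene jar [ 0.3738 -0.1646 -0.0012] 0.73
scene jar [ 0.4698 -0.1029  0.0167] 0.71
scene tray [0.6425 0.0395 0.0016] 0.81
scene tray [0.517  0.3347 0.0007] 0.28
scene obelisk [0.5184 0.3338 0.0027] 0.67
scene pad_jar [ 0.4715 -0.1105  0.0162] 0.82
scene pad_jar [0.4633 0.0381 0.016 ] 0.55
top [[-0.015, -0.998, 0.064, 0.451], [-0.999, 0.018, 0.041, 0.07], [-0.042, -0.063, -0.997, 0.806], [0.0, 0.0, 0.0, 1.0]] 379.03460035919323 256.1056836937654 187.41477497912132 [0.00886035 0.         0.         0.         0.        ] 2
top sanitizer [0.4632 0.0351 0.0188] 0.62
top atomiser [ 0.468  -0.1773  0.0165] 0.77
top scent [ 0.4642 -0.0389  0.0128] 0.66
top jar [ 0.3715 -0.1634  0.0032] 0.97
top jar [ 0.4715 -0.1109  0.0181] 0.62
top jar [ 0.3649 -0.0934 -0.0043] 0.62
top tray [6.474e-01 3.990e-02 3.000e-04] 0.9
top obelisk [0.5206 0.3299 0.0006] 0.92
top pad_jar [ 0.4705 -0.1062  0.0134] 0.76
wrist [[-0.242, -0.927, -0.285, 0.219], [-0.97, 0.232, 0.071, 0.564], [0.0, 0.294, -0.956, 0.374], [0.0, 0.0, 0.0, 1.0]] 269.74776641846745 250.66895470858344 190.79813394743593 [0.02220809 0.         0.         0.         0.        ] 3
```

View pics/scene0.png

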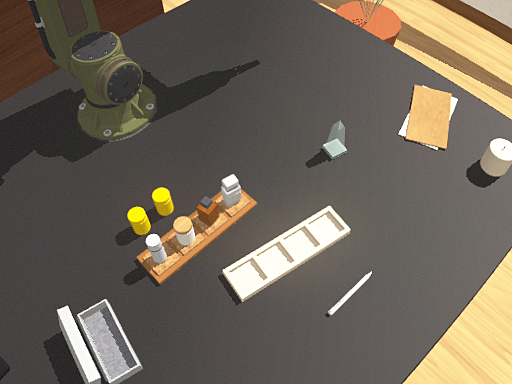

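View pics/top0.png

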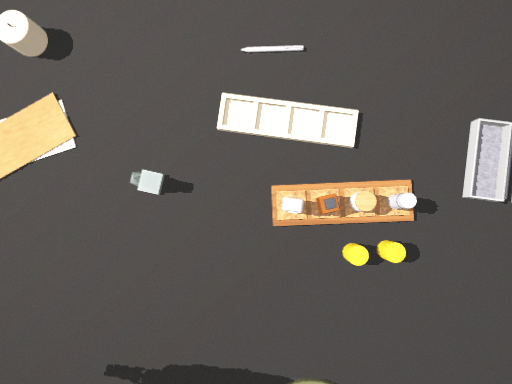

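The pads, seen from the robot's side, run left to right as sanitizer (scene px 231,190), scent (208,211), jar (184,232), atomiser (156,250). The yellow jars at (139,221) and (163,201) are decoys. The tray is farther away than the row, centred near (287,252), and the obelisk is at (336,142). Next I'll measure the poses accurately.

```bash
cat >> h.py <<'E'
def ray_plane(p,uv,z):
    K=np.array([[p['fx'],0,p['cx']],[0,p['fy'],p['cy']],[0,0,1]]);D=np.array(p['distortion'])
    n=cv2.undistortPoints(np.asarray(uv,float).reshape(-1,1,2),K,D).reshape(-1,2)
    d=np.c_[n,np.ones(len(n))]@p['T'][:3,:3].T; o=p['T'][:3,3]
    return (o+d*((z-o[2])/d[:,2])[:,None])[:,:2]
def rect(p,m,z):
    m=m.astype(np.uint8); n,l,st,c=cv2.connectedComponentsWithStats(m)
    m=(l==1+np.argmax(st[1:,4])).astype(np.uint8)
    cs,_=cv2.findContours(m,cv2.RETR_EXTERNAL,cv2.CHAIN_APPROX_NONE)
    c=max(cs,key=cv2.contourArea).reshape(-1,2)
    w=ray_plane(p,c,z)*1000
    r=cv2.minAreaRect(w.astype(np.float32)); return r
def draw(p,pts3,n,s=3,crop=None):
    K=np.array([[p['fx'],0,p['cx']],[0,p['fy'],p['cy']],[0,0,1]]);Ti=np.linalg.inv(p['T'])
    im=np.ascontiguousarray(p['frame'][:,:,::-1])
    x0,y0,x1,y1=crop or (0,0,512,384)
    im=cv2.resize(im[y0:y1,x0:x1],None,fx=s,fy=s,interpolation=cv2.INTER_CUBIC)
    for pl,col in pts3:
        q=cv2.projectPoints(np.asarray(pl,float),cv2.Rodrigues(Ti[:3,:3])[0],Ti[:3,3],K,np.array(p['distortion']))[0].reshape(-1,2)
        q=((q-[x0,y0]+.5)*s).astype(int)
        cv2.polylines(im,[q.reshape(-1,1,2)],True,col,1)
    cv2.imwrite('pics/'+n+'.png',im)
def box(cx,cy,yaw,lx,ly,z):
    c,s=np.cos(yaw),np.sin(yaw)
    return [[cx+c*a*lx/2-s*b*ly/2,cy+s*a*lx/2+c*b*ly/2,z] for a,b in [(1,1),(1,-1),(-1,-1),(-1,1)]]
E
python3 - <<'E'
from h import *
for n in ['top','scene']:
    p=camera(n); pickle.dump(p,open(n+'.pkl','wb'))
    f=p['frame'].astype(int); 
    for th,z in [('tray',.018)]:
        for o in outline_of(th,p)[:1]: print(n,th,o['p'],o['region'].sum(),rect(p,o['region'],z))
    for th in ['sanitizer','atomiser','scent','jar','pad_sanitizer']:
        for o in outline_of(th,p)[:4]:
            m=o['region']; v,u=np.nonzero(m); print(n,th,round(o['p'],2),m.sum(),u.mean().round(1),v.mean().round(1),rect(p,m,.016))
E
python3 - <<'E'
from h import *
E
cat > d.py <<'E'
from h import *
import pickle
p=pickle.load(open('top.pkl','rb')); draw(p,[],'topz',4,(210,80,410,230))
E
python3 d.py
```

```text
top tray 0.68 5249 ((643.3884887695312, 35.500946044921875), (289.98248291015625, 83.44737243652344), 80.65235137939453)
top sanitizer 0.57 292 292.6 205.0 ((464.3582763671875, 27.664520263671875), (43.5441780090332, 29.057899475097656), 89.05815124511719)
top atomiser 0.91 408 401.8 201.1 ((469.0957336425781, -196.14602661132812), (56.5920524597168, 32.804298400878906), 89.14757537841797)
top atomiser 0.22 5214 287.9 120.1 ((643.582275390625, 35.263587951660156), (290.3512268066406, 81.29242706298828), 80.8897476196289)
top scent 0.72 377 327.9 203.5 ((466.3749694824219, -45.321556091308594), (38.08366775512695, 43.986961364746094), 12.545797348022461)
top jar 0.84 437 355.6 253.8 ((362.95770263671875, -98.32127380371094), (51.182037353515625, 40.2027702331543), 62.48274230957031)
top jar 0.7 467 363.2 201.3 ((470.35211181640625, -118.21967315673828), (55.08799362182617, 41.2061653137207), 89.15604400634766)
top jar 0.62 465 390.8 250.8 ((368.56915283203125, -169.72738647460938), (57.754581451416016, 38.6082649230957), 70.82091522216797)
top jar 0.15 283 292.8 204.6 ((465.375, 26.61
[... 588 characters left out ...]
), 7.970767021179199)
scene jar 0.77 430 183.3 229.7 ((448.5348815917969, -100.7042236328125), (41.92850112915039, 70.90111541748047), 60.02652359008789)
scene jar 0.75 422 162.6 201.1 ((352.92767333984375, -89.1376953125), (40.04966735839844, 80.99075317382812), 67.54692840576172)
scene jar 0.56 452 138.8 220.2 ((357.4929504394531, -159.98471069335938), (41.954681396484375, 76.73750305175781), 71.71966552734375)
scene pad_sanitizer 0.8 265 232.7 205.8 ((466.81939697265625, 31.02267837524414), (60.19148635864258, 57.73711013793945), 1.3728594779968262)
scene pad_sanitizer 0.6 493 162.3 259.9 ((471.9450378417969, -178.4801788330078), (62.55155944824219, 62.871089935302734), 89.95042419433594)
```

View pics/topz.png

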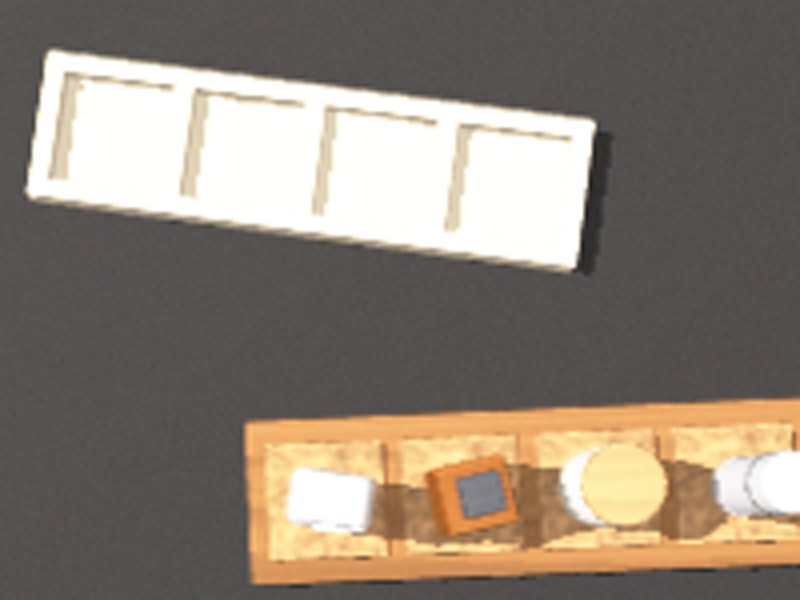

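```bash
cat > d.py <<'E'
from h import *
g=np.deg2rad
T=(.645,.038,g(-9.2)); row=(.4655,.035,g(1.7))
def items():
    L=[]
    tr=T
    L+= [(box(*T,.078,.290,.018),(0,0,255)),(box(*T,.078,.290,0),(0,160,255))]
    c,s=np.cos(T[2]),np.sin(T[2])
    for y in (-.105,-.035,.035,.105): L.append((box(T[0]-s*y,T[1]+c*y,T[2],.058,.06,.018),(0,0,255)))
    c,s=np.cos(row[2]),np.sin(row[2])
    for k in range(4): L.append((box(row[0]+s*.07*k,row[1]-c*.07*k,row[2],.06,.06,.016),(255,0,0)))
    sa=(.464,.035,g(-6)); sc=(.467,-.039,g(13))
    L+=[(box(*sa,.028,.04,.016),(0,255,0)),(box(*sa,.028,.04,.074),(0,255,0))]
    L+=[(box(*sc,.034,.034,.016),(0,255,0)),(box(*sc,.034,.034,.070),(0,255,0))]
    for (x,y,r,h) in [(.471,-.107,.02,.06),(.469,-.1775,.015,.08)]:
        a=np.linspace(0,6.28,24)
        for z in (.016,.016+h): L.append(([[x+r*np.cos(t),y+r*np.sin(t),z] for t in a],(0,255,0)))
    return L
if __name__=='__main__':
    for n,c in [('top',(210,80,430,240)),('scene',(130,165,360,305))]:
        p=pickle.load(open(n+'.pkl','rb')); draw(p,items(),n+'_ov',3.4,c)
E
python3 d.py
```

```text
(no output)
```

View pics/top_ov.png

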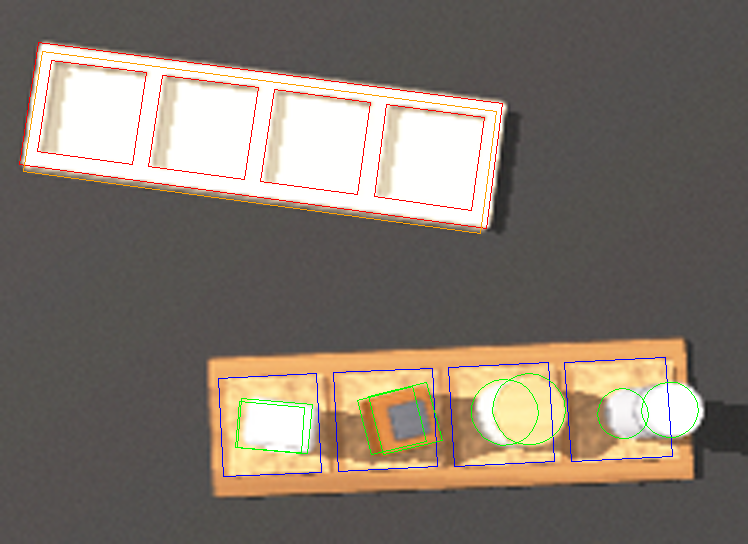

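View pics/scene_ov.png

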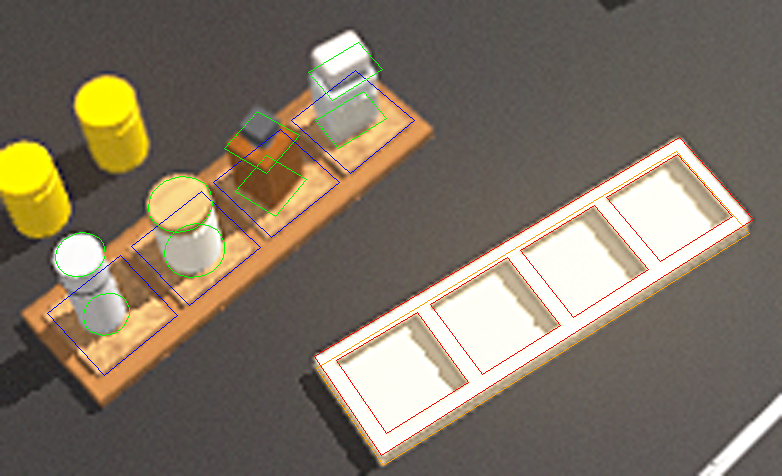

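```bash
cat > go.py <<'E'
from h import *
import sys
x,y,z,yaw=map(float,sys.argv[1:5])  # grasp point, deg
s=bot.sense(); Rc=R.from_rotvec(s['orientation']); p=np.array(s['ee_pos'])
yw=np.deg2rad(yaw); Rt=R.from_euler('z',yw)*R.from_matrix(np.array([[0,-1,0],[-1,0,0],[0,0,-1.]]).T)
d=Rc.inv().apply(np.array([x,y,z+.155])-p)*1000
print('t',round(s['t'],2),'grasp',np.round(p+Rc.apply([0,0,.155]),4),'w',round(s['width'],4),'F',np.round(s['wrist_force'],1),'q',np.round(s['qpos'],2))
print('shift',np.round(d,1),'turn',np.round((Rc.inv()*Rt).as_rotvec(),3))
E
python3 go.py .464 .035 .175 -6
```

```text
t 1.55 grasp [0.1454 0.5821 0.2497] w 0.0853 F [-0.1  0.  -0.9] q [ 1.66  0.04  0.08 -0.   -1.62 -0.33]
shift [441.7 453.6  74.7] turn [ 0.    -0.     1.431]
```

Emit:
drive_tool(steps=[[[441.7, 453.6, 40, 0, 0, 1.431, 1], [441.7, 453.6, 40, 0, 0, 1.431, 1], [441.7, 453.6, 40, 0, 0, 1.431, 1], [441.7, 453.6, 40, 0, 0, 1.431, 1], [441.7, 453.6, 40, 0, 0, 1.431, 1], [441.7, 453.6, 40, 0, 0, 1.431, 1], [441.7, 453.6, 40, 0, 0, 1.431, 1], [441.7, 453.6, 40, 0, 0, 1.431, 1]]], force=35)

```text
t: 2.35
ee_pos: [0.3466, 0.2352, 0.3798]
orientation: [-2.35, 2.082, 0.0]
wrist_force: [2.0, 0.9, 0.2]
width: 0.0854
```

```bash
python3 go.py .464 .035 .175 -6
```

```text
t 2.35 grasp [0.3468 0.2353 0.2248] w 0.0854 F [2.  0.9 0.2] q [ 1.08 -0.47 -0.39  0.   -1.65 -0.96]
shift [212.9 -92.4  49.6] turn [-0.001  0.001  0.225]
```

Emit:
drive_tool(steps=[[[213, -92, 50, 0, 0, 0.225, 1], [213, -92, 50, 0, 0, 0.225, 1], [213, -92, 50, 0, 0, 0.225, 1], [213, -92, 50, 0, 0, 0.225, 1], [213, -92, 50, 0, 0, 0.225, 1], [213, -92, 50, 0, 0, 0.225, 1], [213, -92, 50, 0, 0, 0.225, 1], [213, -92, 50, 0, 0, 0.225, 1]]])

```text
t: 3.15
ee_pos: [0.4642, 0.0378, 0.3299]
orientation: [-2.109, 2.328, -0.0]
wrist_force: [0.8, 0.1, -0.2]
width: 0.0856
```

```bash
python3 go.py .464 .035 .056 -6; python3 - <<'E'
from h import *
import d
p=camera('wrist'); draw(p,d.items(),'w1',1.5)
E
```

```text
t 3.15 grasp [0.4643 0.0379 0.1749] w 0.0856 F [ 0.8  0.1 -0.2] q [ 0.52 -0.33 -0.38  0.   -1.52 -0.62]
shift [  2.9  -0.  118.9] turn [-0.001  0.     0.006]
```

View pics/w1.png

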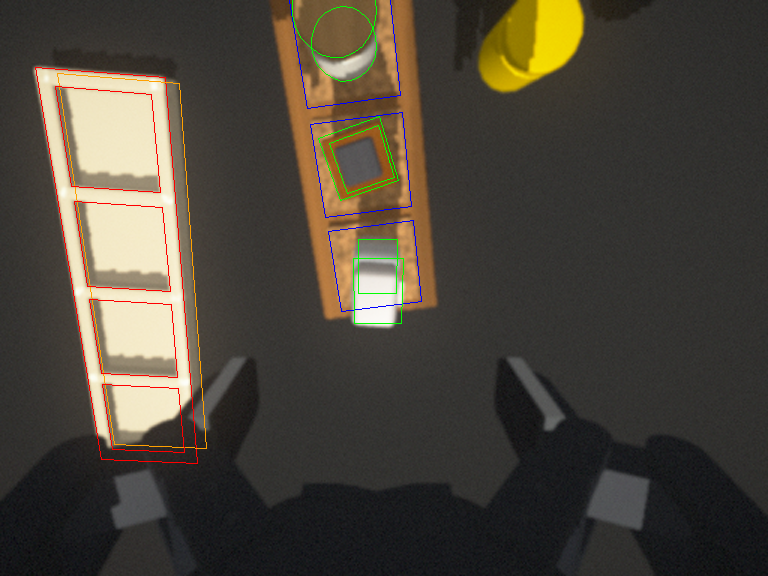

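The overlays match in the wrist view: sanitizer at px (377,285), centred between the fingers at columns 240 and 510, and the tray outline coincides. Descending to grip it.

Emit:
drive_tool(steps=[[[3, 0, 30, 0, 0, 0, 1], [3, 0, 60, 0, 0, 0, 1], [3, 0, 90, 0, 0, 0, 1], [3, 0, 110, 0, 0, 0, 1], [3, 0, 119, 0, 0, 0, 1], [3, 0, 119, 0, 0, 0, 1], [3, 0, 119, 0, 0, 0, -1], [3, 0, 119, 0, 0, 0, -1]]], force=35)

```text
t: 4.0
ee_pos: [0.4645, 0.0348, 0.2121]
orientation: [-2.108, 2.326, -0.002]
wrist_force: [-0.4, 0.4, -1.4]
width: 0.0592
```

Emit:
drive_tool(steps=[[[0, 0, 0, 0, 0, 0, -1], [0, 0, 0, 0, 0, 0, -1], [0, 0, 0, 0, 0, 0, -1], [0, 0, 0, 0, 0, 0, -1]]])

```text
t: 4.4
ee_pos: [0.4643, 0.0344, 0.2113]
orientation: [-2.108, 2.328, -0.001]
wrist_force: [-0.8, 1.0, 4.7]
width: 0.0279
```

```bash
python3 go.py .464 .035 .175 -6
```

```text
t 4.4 grasp [0.4645 0.0345 0.0563] w 0.0279 F [-0.8  1.   4.7] q [ 0.51 -0.27 -0.56  0.   -1.29 -0.61]
shift [  -0.6    0.2 -118.7] turn [-0.001  0.     0.006]
```

Emit:
drive_tool(steps=[[[0, 0, -10, 0, 0, 0, -1], [0, 0, -30, 0, 0, 0, -1], [0, 0, -60, 0, 0, 0, -1], [0, 0, -90, 0, 0, 0, -1], [0, 0, -115, 0, 0, 0, -1], [0, 0, -115, 0, 0, 0, -1], [0, 0, -115, 0, 0, 0, -1]]])

```text
t: 5.1
ee_pos: [0.4639, 0.0344, 0.3258]
orientation: [-2.108, 2.328, 0.0]
wrist_force: [0.2, -0.6, -1.2]
width: 0.0279
```

```bash
python3 go.py .6282 -.0656 .170 -9.2
```

```text
t 5.1 grasp [0.464  0.0345 0.1708] w 0.0279 F [ 0.2 -0.6 -1.2] q [ 0.51 -0.33 -0.39 -0.   -1.51 -0.61]
shift [  83.2 -173.4    0.8] turn [-0.     0.001  0.061]
```

Distance is 192 mm, so I'll move at about 35 mm per row.

Emit:
drive_tool(steps=[[[10, -21, 0, 0, 0, 0.01, -1], [26, -54, 0, 0, 0, 0.02, -1], [44, -92, 0, 0, 0, 0.03, -1], [60, -125, 0, 0, 0, 0.04, -1], [74, -154, 0, 0, 0, 0.06, -1], [83, -173.4, 0, 0, 0, 0.061, -1], [83, -173.4, 0, 0, 0, 0.061, -1], [83, -173.4, 0, 0, 0, 0.061, -1]]])

```text
t: 5.9
ee_pos: [0.6282, -0.0655, 0.3236]
orientation: [2.034, -2.391, -0.003]
wrist_force: [-0.2, -0.3, -1.5]
width: 0.0279
```

```bash
python3 go.py .6282 -.0656 .047 -9.2; python3 - <<'E'
from h import *
import d
p=camera('wrist'); draw(p,d.items(),'w2',1.5)
p=camera('scene'); draw(p,d.items(),'s2',1.5)
E
```

```text
t 5.9 grasp [ 0.6277 -0.0656  0.1686] w 0.0279 F [-0.2 -0.3 -1.5] q [ 0.21  0.13  0.03 -0.   -1.48 -0.37]
shift [ -0.   -0.4 121.6] turn [ 0.003 -0.001 -0.   ]
```

View pics/w2.png

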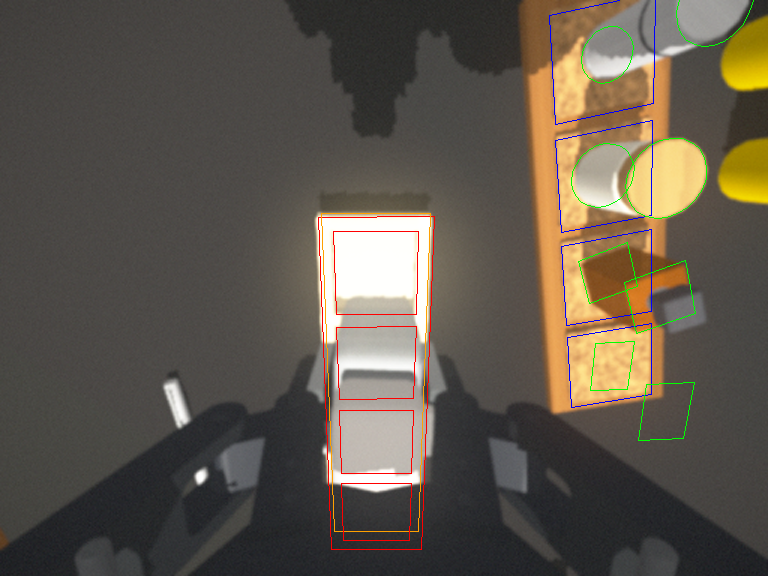

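View pics/s2.png

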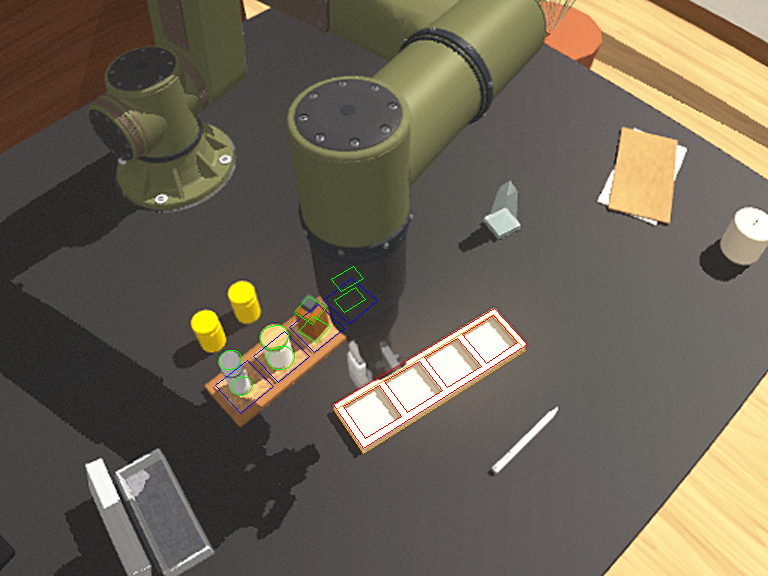

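In the wrist view the held bottle (px column 377) is centred on the tray (columns 318–433), at its right end. The obelisk is clear of the arm. Lowering the bottle now.

Emit:
drive_tool(steps=[[[0, 0, 30, 0, 0, 0, -1], [0, 0, 60, 0, 0, 0, -1], [0, 0, 85, 0, 0, 0, -1], [0, 0, 102, 0, 0, 0, -1], [0, 0, 112, 0, 0, 0, -1], [0, 0, 118, 0, 0, 0, -1], [0, 0, 121, 0, 0, 0, -1], [0, 0, 121, 0, 0, 0, -1]]])

```text
t: 6.8
ee_pos: [0.6284, -0.0652, 0.2051]
orientation: [-2.037, 2.391, -0.001]
wrist_force: [-0.1, 0.1, -0.1]
width: 0.0276
```

```bash
python3 go.py .6282 -.0656 .046 -9.2
```

```text
t 6.8 grasp [ 0.6286 -0.0652  0.0501] w 0.0276 F [-0.1  0.1 -0.1] q [ 0.21  0.19 -0.12  0.   -1.26 -0.37]
shift [0.4 0.2 4.1] turn [-0.001  0.     0.001]
```

Emit:
drive_tool(steps=[[[0, 0, 1, 0, 0, 0, -1], [0, 0, 2, 0, 0, 0, -1], [0, 0, 2.5, 0, 0, 0, -1], [0, 0, 2.5, 0, 0, 0, -1]]])

```text
t: 7.2
ee_pos: [0.6284, -0.0654, 0.2021]
orientation: [-2.037, 2.392, -0.0]
wrist_force: [-1.2, -0.0, -0.6]
width: 0.028
```

```bash
python3 go.py .6282 -.0656 .046 -9.2
```

```text
t 7.2 grasp [ 0.6284 -0.0654  0.0471] w 0.028 F [-1.2 -0.  -0.6] q [ 0.21  0.19 -0.12  0.   -1.26 -0.37]
shift [0.3 0.2 1.1] turn [-0. -0.  0.]
```

Emit:
drive_tool(steps=[[[0, 0, 0.8, 0, 0, 0, -1], [0, 0, 0.8, 0, 0, 0, -1], [0, 0, 0.8, 0, 0, 0, 1], [0, 0, 0.8, 0, 0, 0, 1], [0, 0, 0.8, 0, 0, 0, 1], [0, 0, 0.8, 0, 0, 0, 1], [0, 0, 0.8, 0, 0, 0, 1], [0, 0, 0.8, 0, 0, 0, 1]]])

```text
t: 8.0
ee_pos: [0.6284, -0.0653, 0.2012]
orientation: [2.037, -2.392, 0.0]
wrist_force: [0.5, -0.9, 0.6]
width: 0.0856
```

Emit:
drive_tool(steps=[[[0, 0, -15, 0, 0, 0, 1], [0, 0, -45, 0, 0, 0, 1], [0, 0, -85, 0, 0, 0, 1], [0, 0, -120, 0, 0, 0, 1], [0, 0, -120, 0, 0, 0, 1], [0, 0, -120, 0, 0, 0, 1]]])

```text
t: 8.6
ee_pos: [0.6284, -0.0653, 0.3237]
orientation: [-2.035, 2.389, -0.003]
wrist_force: [0.0, 0.0, -1.4]
width: 0.0854
```

```bash
python3 go.py .4675 -.0385 .175 13; python3 - <<'E'
from h import *
import d
p=camera('wrist'); draw(p,d.items(),'w3',1.5)
E
```

```text
t 8.6 grasp [ 0.629  -0.0653  0.1687] w 0.0854 F [ 0.   0.  -1.4] q [ 0.21  0.13  0.03  0.   -1.47 -0.37]
shift [ -0.9 163.1  -6.9] turn [-0.004  0.    -0.387]
```

View pics/w3.png

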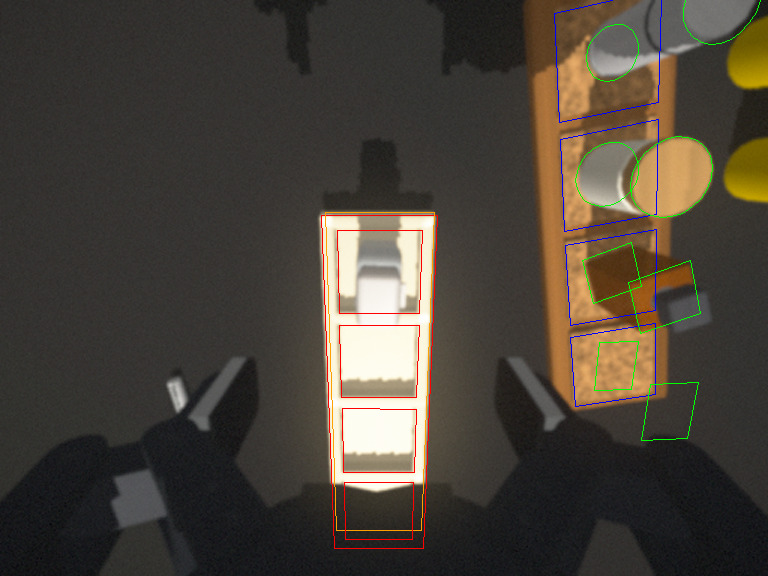

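The sanitizer stands in the right-end compartment (px 380,285). Next is the scent bottle.

Emit:
drive_tool(steps=[[[-1, 35, 0, 0, 0, -0.1, 1], [-1, 75, -5, 0, 0, -0.2, 1], [-1, 115, -7, 0, 0, -0.3, 1], [-1, 145, -7, 0, 0, -0.387, 1], [-1, 163, -7, 0, 0, -0.387, 1], [-1, 163, -7, 0, 0, -0.387, 1], [-1, 163, -7, 0, 0, -0.387, 1], [-1, 163, -7, 0, 0, -0.387, 1]]])

```text
t: 9.45
ee_pos: [0.4679, -0.0384, 0.3277]
orientation: [2.458, -1.955, -0.001]
wrist_force: [0.6, -0.1, 0.1]
width: 0.0854
```

```bash
python3 go.py .4675 -.0385 .056 13; python3 - <<'E'
from h import *
import d
p=camera('wrist'); draw(p,d.items(),'w4',1.5)
E
```

```text
t 9.45 grasp [ 0.4678 -0.0385  0.1727] w 0.0854 F [ 0.6 -0.1  0.1] q [ 0.35 -0.31 -0.37  0.   -1.51 -0.12]
shift [ -0.    0.3 116.7] turn [ 0.001 -0.    -0.   ]
```

View pics/w4.png

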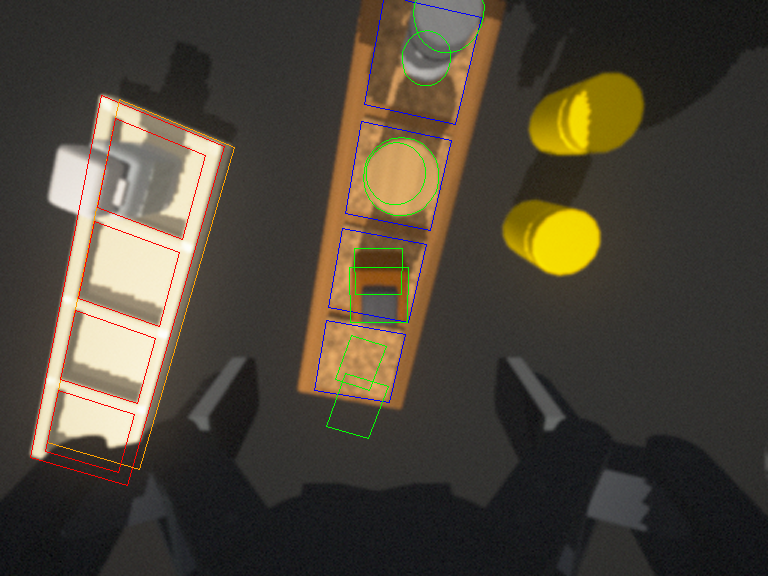

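The scent bottle (px 380,290) is square to the jaws and centred. Descending and gripping.

Emit:
drive_tool(steps=[[[0, 0, 30, 0, 0, 0, 1], [0, 0, 60, 0, 0, 0, 1], [0, 0, 90, 0, 0, 0, 1], [0, 0, 110, 0, 0, 0, 1], [0, 0, 117, 0, 0, 0, 1], [0, 0, 117, 0, 0, 0, 1], [0, 0, 117, 0, 0, 0, -1], [0, 0, 117, 0, 0, 0, -1]]], force=40)

```text
t: 10.3
ee_pos: [0.4682, -0.0383, 0.2126]
orientation: [-2.458, 1.955, -0.002]
wrist_force: [-0.3, 0.1, -0.1]
width: 0.0592
```

Emit:
drive_tool(steps=[[[0, 0, 0, 0, 0, 0, -1], [0, 0, 0, 0, 0, 0, -1], [0, 0, 0, 0, 0, 0, -1], [0, 0, 0, 0, 0, 0, -1]]])

```text
t: 10.7
ee_pos: [0.4679, -0.0384, 0.2121]
orientation: [-2.458, 1.955, -0.002]
wrist_force: [0.1, 1.0, 5.3]
width: 0.0338
```

```bash
python3 go.py .6394 .0035 .170 -9.2
```

```text
t 10.7 grasp [ 0.4681 -0.0384  0.0571] w 0.0338 F [0.1 1.  5.3] q [ 0.35 -0.26 -0.55  0.   -1.28 -0.12]
shift [  -2.1 -176.7 -112.6] turn [-0.002 -0.     0.388]
```

Emit:
drive_tool(steps=[[[0, 0, -10, 0, 0, 0, -1], [0, 0, -30, 0, 0, 0, -1], [0, 0, -60, 0, 0, 0, -1], [0, 0, -90, 0, 0, 0, -1], [0, 0, -113, 0, 0, 0, -1], [0, 0, -113, 0, 0, 0, -1], [0, 0, -113, 0, 0, 0, -1]]])

```text
t: 11.4
ee_pos: [0.4675, -0.0383, 0.3242]
orientation: [-2.458, 1.955, 0.001]
wrist_force: [0.3, -0.1, -1.0]
width: 0.0334
```

```bash
python3 go.py .6394 .0035 .170 -9.2
```

```text
t 11.4 grasp [ 0.4675 -0.0382  0.1692] w 0.0334 F [ 0.3 -0.1 -1. ] q [ 0.35 -0.32 -0.38 -0.   -1.5  -0.12]
shift [  -2.  -176.9   -0.8] turn [0.    0.001 0.387]
```

Emit:
drive_tool(steps=[[[0, -20, 0, 0, 0, 0.06, -1], [-1, -55, 0, 0, 0, 0.14, -1], [-1, -95, 0, 0, 0, 0.22, -1], [-2, -130, 0, 0, 0, 0.3, -1], [-2, -158, 0, 0, 0, 0.36, -1], [-2, -177, 0, 0, 0, 0.387, -1], [-2, -177, 0, 0, 0, 0.387, -1], [-2, -177, 0, 0, 0, 0.387, -1]]])

```text
t: 12.2
ee_pos: [0.6395, 0.0034, 0.322]
orientation: [2.035, -2.389, -0.003]
wrist_force: [-0.1, -0.5, -1.8]
width: 0.0336
```

```bash
python3 go.py .6394 .0035 .0475 -9.2;  python3 - <<'E'
from h import *
import d
p=camera('wrist'); draw(p,d.items(),'w5',1.5)
E
```

```text
t 12.2 grasp [0.6389 0.0033 0.1671] w 0.0336 F [-0.1 -0.5 -1.8] q [ 0.32  0.15  0.05 -0.   -1.48 -0.48]
shift [ -0.2  -0.3 119.5] turn [ 0.003 -0.001  0.001]
```

View pics/w5.png

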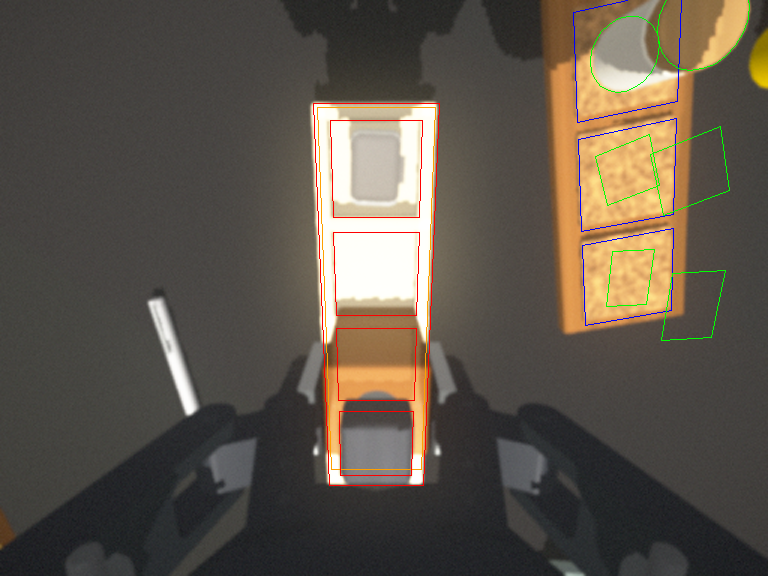

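Emit:
drive_tool(steps=[[[0, 0, 30, 0, 0, 0, -1], [0, 0, 60, 0, 0, 0, -1], [0, 0, 85, 0, 0, 0, -1], [0, 0, 102, 0, 0, 0, -1], [0, 0, 112, 0, 0, 0, -1], [0, 0, 118, 0, 0, 0, -1], [0, 0, 120, 0, 0, 0, -1], [0, 0, 120, 0, 0, 0, -1]]])

```text
t: 13.05
ee_pos: [0.6397, 0.0034, 0.205]
orientation: [-2.036, 2.391, -0.001]
wrist_force: [0.3, 0.7, -0.1]
width: 0.0336
```

Emit:
drive_tool(steps=[[[0, 0, 0, 0, 0, 0, -1]]])

```text
t: 13.15
ee_pos: [0.6399, 0.0034, 0.2053]
orientation: [-2.036, 2.391, -0.002]
wrist_force: [-0.1, -0.9, -1.6]
width: 0.0336
```

```bash
python3 go.py .6394 .0035 .0471 -9.2
```

```text
t 13.15 grasp [0.6401 0.0034 0.0503] w 0.0336 F [-0.1 -0.9 -1.6] q [ 0.32  0.21 -0.1   0.   -1.26 -0.48]
shift [0.  0.5 3.2] turn [-0.002  0.     0.001]
```

Emit:
drive_tool(steps=[[[0, 0, 1, 0, 0, 0, -1], [0, 0, 2, 0, 0, 0, -1], [0, 0, 2.9, 0, 0, 0, -1], [0, 0, 3.2, 0, 0, 0, -1], [0, 0, 3.2, 0, 0, 0, -1]]])

```text
t: 13.65
ee_pos: [0.6397, 0.0035, 0.2022]
orientation: [-2.037, 2.391, -0.001]
wrist_force: [-2.4, 0.9, 5.1]
width: 0.0333
```

```bash
python3 go.py .6394 .0035 .0471 -9.2
```

```text
t 13.65 grasp [0.6399 0.0034 0.0472] w 0.0333 F [-2.4  0.9  5.1] q [ 0.32  0.21 -0.1   0.   -1.26 -0.48]
shift [0.  0.3 0.1] turn [-0.001 -0.     0.001]
```

Contact shows at 5 N, so the bottle is on the floor. Releasing and rising.

Emit:
drive_tool(steps=[[[0, 0, 0, 0, 0, 0, 1], [0, 0, 0, 0, 0, 0, 1], [0, 0, 0, 0, 0, 0, 1], [0, 0, 0, 0, 0, 0, 1], [0, 0, 0, 0, 0, 0, 1], [0, 0, 0, 0, 0, 0, 1]]])

```text
t: 14.25
ee_pos: [0.6396, 0.0034, 0.2009]
orientation: [2.037, -2.392, 0.0]
wrist_force: [-0.1, 0.1, 0.2]
width: 0.0852
```

Emit:
drive_tool(steps=[[[0, 0, -15, 0, 0, 0, 1], [0, 0, -45, 0, 0, 0, 1], [0, 0, -85, 0, 0, 0, 1], [0, 0, -120, 0, 0, 0, 1], [0, 0, -120, 0, 0, 0, 1], [0, 0, -120, 0, 0, 0, 1]]])

```text
t: 14.85
ee_pos: [0.6397, 0.0034, 0.3235]
orientation: [-2.035, 2.389, -0.002]
wrist_force: [-0.0, -0.4, -1.5]
width: 0.0853
```

```bash
python3 go.py .471 -.107 .175 2
```

```text
t 14.85 grasp [0.6402 0.0036 0.1685] w 0.0853 F [-0.  -0.4 -1.5] q [ 0.32  0.15  0.05  0.   -1.47 -0.48]
shift [135.9 148.9  -7.2] turn [-0.003  0.001 -0.195]
```

Emit:
drive_tool(steps=[[[24, 26, 0, 0, 0, -0.04, 1], [54, 59, -5, 0, 0, -0.1, 1], [84, 92, -7, 0, 0, -0.15, 1], [112, 123, -7, 0, 0, -0.195, 1], [136, 149, -7, 0, 0, -0.195, 1], [136, 149, -7, 0, 0, -0.195, 1], [136, 149, -7, 0, 0, -0.195, 1], [136, 149, -7, 0, 0, -0.195, 1]]])

```text
t: 15.65
ee_pos: [0.4711, -0.1068, 0.3276]
orientation: [2.26, -2.182, -0.001]
wrist_force: [-0.3, -0.6, -0.4]
width: 0.0855
```

```bash
python3 go.py .471 -.107 .056 2; python3 - <<'E'
from h import *
import d
p=camera('wrist'); draw(p,d.items(),'w6',1.5)
E
```

```text
t 15.65 grasp [ 0.471  -0.1068  0.1726] w 0.0855 F [-0.3 -0.6 -0.4] q [ 0.2  -0.28 -0.34 -0.   -1.5  -0.16]
shift [  0.2   0.  116.6] turn [0.001 0.    0.   ]
```

View pics/w6.png

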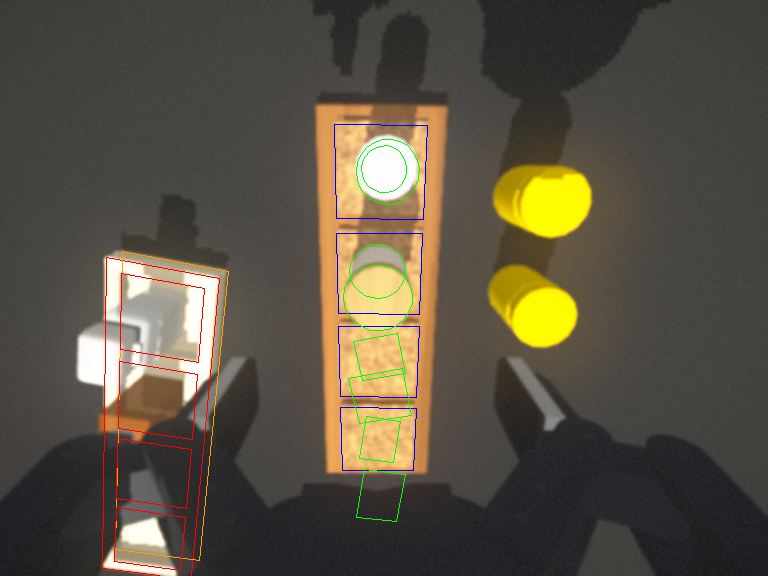

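The jar (px 378,285) is centred. The nearer yellow decoy is about 28 mm outside the finger, so the way down is clear.

Emit:
drive_tool(steps=[[[0, 0, 30, 0, 0, 0, 1], [0, 0, 60, 0, 0, 0, 1], [0, 0, 90, 0, 0, 0, 1], [0, 0, 110, 0, 0, 0, 1], [0, 0, 118, 0, 0, 0, 1], [0, 0, 118, 0, 0, 0, 1], [0, 0, 118, 0, 0, 0, -1], [0, 0, 118, 0, 0, 0, -1]]], force=40)

```text
t: 16.5
ee_pos: [0.4715, -0.107, 0.2115]
orientation: [-2.259, 2.181, -0.003]
wrist_force: [0.4, 0.1, -0.0]
width: 0.0592
```

Emit:
drive_tool(steps=[[[0, 0, 0, 0, 0, 0, -1], [0, 0, 0, 0, 0, 0, -1], [0, 0, 0, 0, 0, 0, -1], [0, 0, 0, 0, 0, 0, -1]]])

```text
t: 16.9
ee_pos: [0.4711, -0.1071, 0.2111]
orientation: [-2.26, 2.181, -0.002]
wrist_force: [-2.5, 0.7, 7.7]
width: 0.0393
```

```bash
python3 go.py .6506 .0725 .170 -9.2
```

```text
t 16.9 grasp [ 0.4714 -0.1072  0.0561] w 0.0393 F [-2.5  0.7  7.7] q [ 0.2  -0.22 -0.51  0.   -1.28 -0.16]
shift [-173.2 -185.9 -113.6] turn [-0.002 -0.     0.196]
```

Emit:
drive_tool(steps=[[[0, 0, -10, 0, 0, 0, -1], [0, 0, -30, 0, 0, 0, -1], [0, 0, -60, 0, 0, 0, -1], [0, 0, -90, 0, 0, 0, -1], [0, 0, -115, 0, 0, 0, -1], [0, 0, -115, 0, 0, 0, -1], [0, 0, -115, 0, 0, 0, -1]]])

```text
t: 17.6
ee_pos: [0.4708, -0.107, 0.3251]
orientation: [-2.259, 2.182, 0.0]
wrist_force: [-0.3, 0.1, -2.2]
width: 0.0393
```

```bash
python3 go.py .6506 .0725 .170 -9.2
```

```text
t 17.6 grasp [ 0.4708 -0.1069  0.1701] w 0.0393 F [-0.3  0.1 -2.2] q [ 0.2  -0.28 -0.35 -0.   -1.5  -0.16]
shift [-173.2 -186.     0.3] turn [-0.     0.001  0.195]
```

Emit:
drive_tool(steps=[[[-15, -16, 0, 0, 0, 0.02, -1], [-42, -45, 0, 0, 0, 0.05, -1], [-71, -76, 0, 0, 0, 0.09, -1], [-100, -107, 0, 0, 0, 0.13, -1], [-128, -137, 0, 0, 0, 0.16, -1], [-154, -165, 0, 0, 0, 0.18, -1], [-173, -186, 0, 0, 0, 0.195, -1], [-173, -186, 0, 0, 0, 0.195, -1]]])

```text
t: 18.4
ee_pos: [0.652, 0.0747, 0.321]
orientation: [2.036, -2.387, -0.004]
wrist_force: [-1.5, -0.4, -1.2]
width: 0.0388
```

Emit:
drive_tool(steps=[[[0, 0, 0, 0, 0, 0, -1], [0, 0, 0, 0, 0, 0, -1]]])

```text
t: 18.6
ee_pos: [0.6502, 0.0718, 0.3241]
orientation: [2.035, -2.391, -0.001]
wrist_force: [0.2, 0.6, -1.7]
width: 0.039
```

```bash
python3 go.py .6506 .0725 .0465 -9.2;  python3 - <<'E'
from h import *
import d
p=camera('wrist'); draw(p,d.items(),'w7',1.5)
E
```

```text
t 18.6 grasp [0.65   0.0717 0.1691] w 0.039 F [ 0.2  0.6 -1.7] q [ 0.41  0.19  0.1  -0.   -1.48 -0.58]
shift [ -0.9  -0.4 122.6] turn [ 0.001 -0.001  0.   ]
```

View pics/w7.png

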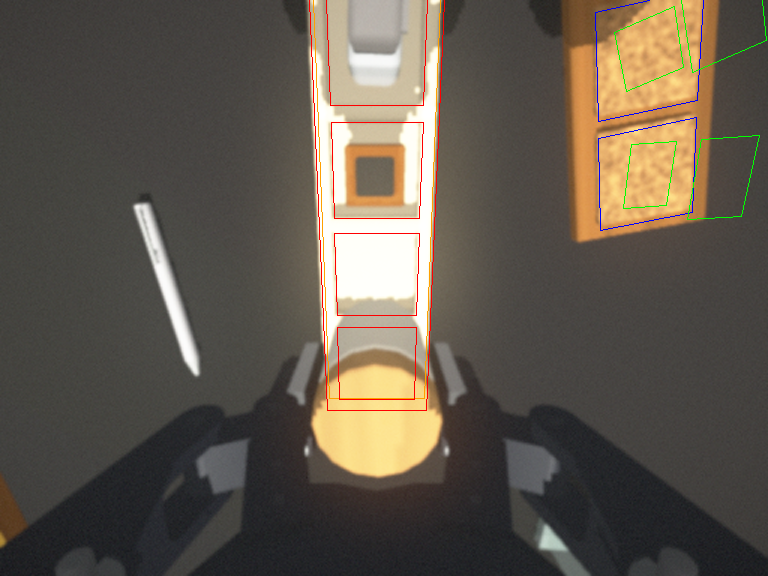

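The scent bottle stands in the second compartment (px 376,176). The jar is headed for the third, at px (376,275). Lowering it.

Emit:
drive_tool(steps=[[[-0.5, 0, 30, 0, 0, 0, -1], [-0.5, 0, 60, 0, 0, 0, -1], [-0.5, 0, 85, 0, 0, 0, -1], [-0.5, 0, 102, 0, 0, 0, -1], [-0.5, 0, 112, 0, 0, 0, -1], [-0.5, 0, 118, 0, 0, 0, -1], [-0.5, 0, 121, 0, 0, 0, -1], [-0.5, 0, 121, 0, 0, 0, -1]]])

```text
t: 19.45
ee_pos: [0.6509, 0.0727, 0.2046]
orientation: [-2.036, 2.391, -0.001]
wrist_force: [-0.3, -0.6, -1.7]
width: 0.039
```

Emit:
drive_tool(steps=[[[0, 0, 0, 0, 0, 0, -1]]])

```text
t: 19.55
ee_pos: [0.651, 0.0728, 0.2051]
orientation: [-2.036, 2.391, -0.001]
wrist_force: [0.1, -0.0, -1.2]
width: 0.039
```

```bash
python3 go.py .6506 .0725 .0462 -9.2
```

```text
t 19.55 grasp [0.6512 0.0728 0.0501] w 0.039 F [ 0.1 -0.  -1.2] q [ 0.42  0.25 -0.05  0.   -1.27 -0.58]
shift [0.4 0.4 3.9] turn [-0.001  0.     0.001]
```

Emit:
drive_tool(steps=[[[0, 0, 1, 0, 0, 0, -1], [0, 0, 2, 0, 0, 0, -1], [0, 0, 3, 0, 0, 0, -1], [0, 0, 3.6, 0, 0, 0, -1], [0, 0, 3.9, 0, 0, 0, -1], [0, 0, 3.9, 0, 0, 0, -1]]])

```text
t: 20.15
ee_pos: [0.6508, 0.0728, 0.2013]
orientation: [-2.037, 2.391, -0.001]
wrist_force: [-4.3, 0.0, 4.8]
width: 0.0393
```

```bash
python3 go.py .6506 .0725 .0462 -9.2
```

```text
t 20.15 grasp [0.6509 0.0728 0.0463] w 0.0393 F [-4.3  0.   4.8] q [ 0.42  0.25 -0.06  0.   -1.26 -0.58]
shift [0.4 0.1 0.1] turn [-0.001 -0.     0.001]
```

Emit:
drive_tool(steps=[[[0, 0, 0, 0, 0, 0, 1], [0, 0, 0, 0, 0, 0, 1], [0, 0, 0, 0, 0, 0, 1], [0, 0, 0, 0, 0, 0, 1], [0, 0, 0, 0, 0, 0, 1], [0, 0, 0, 0, 0, 0, 1]]])

```text
t: 20.75
ee_pos: [0.6508, 0.0728, 0.2]
orientation: [2.037, -2.392, 0.0]
wrist_force: [-0.3, 0.3, 0.5]
width: 0.0854
```

Emit:
drive_tool(steps=[[[0, 0, -15, 0, 0, 0, 1], [0, 0, -45, 0, 0, 0, 1], [0, 0, -85, 0, 0, 0, 1], [0, 0, -120, 0, 0, 0, 1], [0, 0, -120, 0, 0, 0, 1], [0, 0, -120, 0, 0, 0, 1]]])

```text
t: 21.35
ee_pos: [0.6508, 0.0728, 0.3227]
orientation: [-2.035, 2.389, -0.002]
wrist_force: [0.2, -0.5, -0.8]
width: 0.0851
```

```bash
python3 go.py .469 -.1775 .175 2
```

```text
t 21.35 grasp [0.6514 0.073  0.1677] w 0.0851 F [ 0.2 -0.5 -0.8] q [ 0.42  0.19  0.1   0.   -1.48 -0.58]
shift [276.  139.6  -8.3] turn [-0.003  0.002 -0.195]
```

Distance is 309 mm.

Emit:
drive_tool(steps=[[[30, 15, -5, 0, 0, -0.03, 1], [70, 35, -8, 0, 0, -0.06, 1], [110, 56, -8, 0, 0, -0.1, 1], [150, 76, -8, 0, 0, -0.14, 1], [190, 96, -8, 0, 0, -0.17, 1], [226, 114, -8, 0, 0, -0.195, 1], [256, 129, -8, 0, 0, -0.195, 1], [276, 139.6, -8, 0, 0, -0.195, 1]]])

```text
t: 22.15
ee_pos: [0.4673, -0.179, 0.3276]
orientation: [2.258, -2.183, -0.001]
wrist_force: [0.8, 0.2, -0.6]
width: 0.0856
```

Emit:
drive_tool(steps=[[[0, 0, 0, 0, 0, 0, 1], [0, 0, 0, 0, 0, 0, 1], [0, 0, 0, 0, 0, 0, 1]]])

```text
t: 22.45
ee_pos: [0.4692, -0.177, 0.3276]
orientation: [2.26, -2.181, -0.001]
wrist_force: [-0.5, 0.1, -0.0]
width: 0.0852
```

```bash
python3 go.py .469 -.1775 .056 2; python3 - <<'E'
from h import *
import d
p=camera('wrist'); draw(p,d.items(),'w8',1.5)
E
```

```text
t 22.45 grasp [ 0.4691 -0.177   0.1726] w 0.0852 F [-0.5  0.1 -0. ] q [ 0.04 -0.22 -0.3  -0.   -1.49 -0.01]
shift [  0.5   0.2 116.6] turn [0.001 0.    0.001]
```

View pics/w8.png

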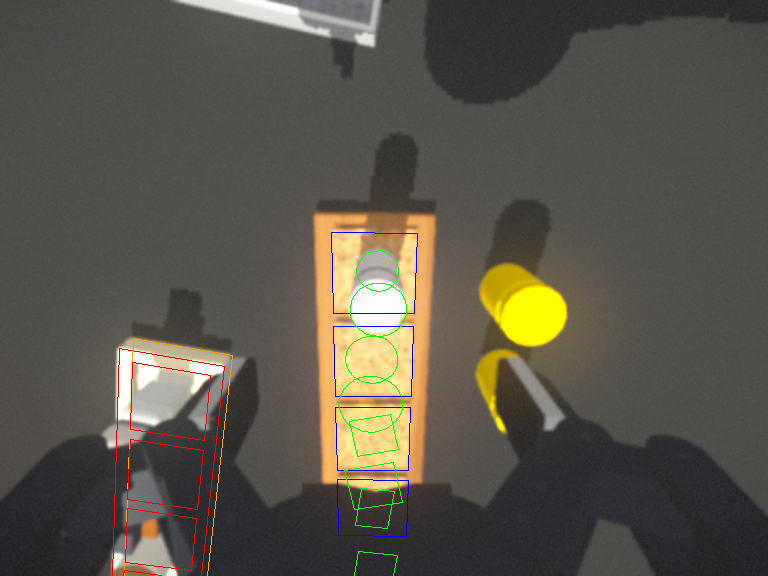

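The atomiser (px 378,290) is centred. The yellow decoy beside the right finger leaves about 18 mm, so I'll descend with the jaws partly closed.

Emit:
drive_tool(steps=[[[0, 0, 20, 0, 0, 0, 0.5], [0, 0, 50, 0, 0, 0, 0.5], [0, 0, 80, 0, 0, 0, 0.5], [0, 0, 105, 0, 0, 0, 0.5], [0, 0, 118, 0, 0, 0, 0.5], [0, 0, 118, 0, 0, 0, 0.5], [0, 0, 118, 0, 0, 0, -1], [0, 0, 118, 0, 0, 0, -1]]], force=35)

```text
t: 23.3
ee_pos: [0.4697, -0.1774, 0.2119]
orientation: [-2.26, 2.181, -0.004]
wrist_force: [-0.3, 0.2, 0.7]
width: 0.0356
```

Emit:
drive_tool(steps=[[[0, 0, 0, 0, 0, 0, -1], [0, 0, 0, 0, 0, 0, -1], [0, 0, 0, 0, 0, 0, -1], [0, 0, 0, 0, 0, 0, -1]]])

```text
t: 23.7
ee_pos: [0.4695, -0.1775, 0.2119]
orientation: [-2.259, 2.181, -0.004]
wrist_force: [-0.8, 0.3, 6.1]
width: 0.0295
```

```bash
python3 go.py .6618 .1416 .170 -9.2
```

```text
t 23.7 grasp [ 0.47   -0.1776  0.0569] w 0.0295 F [-0.8  0.3  6.1] q [ 0.04 -0.16 -0.46  0.   -1.27 -0.01]
shift [-312.1 -203.7 -112.8] turn [-0.003 -0.     0.196]
```

Emit:
drive_tool(steps=[[[0, 0, -10, 0, 0, 0, -1], [0, 0, -30, 0, 0, 0, -1], [0, 0, -60, 0, 0, 0, -1], [0, 0, -90, 0, 0, 0, -1], [0, 0, -115, 0, 0, 0, -1], [0, 0, -115, 0, 0, 0, -1], [0, 0, -115, 0, 0, 0, -1]]])

```text
t: 24.4
ee_pos: [0.4689, -0.1774, 0.3256]
orientation: [-2.259, 2.182, -0.001]
wrist_force: [0.3, 0.3, -1.5]
width: 0.0291
```

```bash
python3 go.py .6618 .1416 .170 -9.2
```

```text
t 24.4 grasp [ 0.4691 -0.1773  0.1706] w 0.0291 F [ 0.3  0.3 -1.5] q [ 0.04 -0.22 -0.3  -0.   -1.49 -0.01]
shift [-312.1 -203.9    1. ] turn [-0.001  0.001  0.195]
```

Emit:
drive_tool(steps=[[[-16, -10, 0, 0, 0, 0.02, -1], [-50, -33, 0, 0, 0, 0.04, -1], [-87, -57, 0, 0, 0, 0.06, -1], [-124, -81, 0, 0, 0, 0.09, -1], [-161, -105, 0, 0, 0, 0.11, -1], [-198, -129, 0, 0, 0, 0.14, -1], [-235, -153, 0, 0, 0, 0.16, -1], [-267, -174, 0, 0, 0, 0.18, -1]]])

```text
t: 25.2
ee_pos: [0.634, 0.0974, 0.3231]
orientation: [2.053, -2.375, -0.002]
wrist_force: [-0.7, 0.3, -0.3]
width: 0.0293
```

Emit:
drive_tool(steps=[[[-25, -15, 0, 0, 0, 0.01, -1], [-40, -27, 0, 0, 0, 0.015, -1], [-45, -30, 0, 0, 0, 0.015, -1], [-45, -30, 0, 0, 0, 0.015, -1], [-45, -30, 0, 0, 0, 0.015, -1], [-45, -30, 0, 0, 0, 0.015, -1]]])

```text
t: 25.8
ee_pos: [0.6693, 0.1348, 0.3254]
orientation: [-2.036, 2.392, -0.0]
wrist_force: [0.3, 0.1, -1.1]
width: 0.0295
```

```bash
python3 go.py .6618 .1416 .047 -9.2;  python3 - <<'E'
from h import *
import d
p=camera('wrist'); draw(p,d.items(),'w9',1.5)
E
```

```text
t 25.8 grasp [0.6693 0.1348 0.1704] w 0.0295 F [ 0.3  0.1 -1.1] q [ 0.49  0.26  0.19  0.   -1.5  -0.65]
shift [ -5.5   8.5 123.4] turn [-0.  0. -0.]
```

View pics/w9.png

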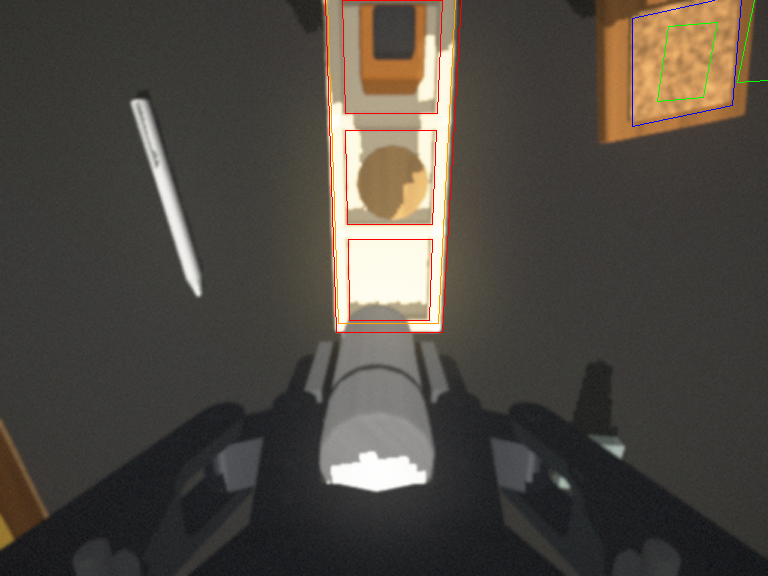

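The jar stands in the third compartment (px 392,183). The tool is about 10 mm off target for the left-end one, so I'll correct that first and then lower.

Emit:
drive_tool(steps=[[[-3, 4, 5, 0, 0, 0, -1], [-5.5, 8.5, 30, 0, 0, 0, -1], [-5.5, 8.5, 60, 0, 0, 0, -1], [-5.5, 8.5, 85, 0, 0, 0, -1], [-5.5, 8.5, 102, 0, 0, 0, -1], [-5.5, 8.5, 112, 0, 0, 0, -1], [-5.5, 8.5, 118, 0, 0, 0, -1], [-5.5, 8.5, 118, 0, 0, 0, -1]]])

```text
t: 26.65
ee_pos: [0.6622, 0.1424, 0.2071]
orientation: [2.037, -2.392, 0.0]
wrist_force: [-0.6, 0.6, -0.7]
width: 0.0292
```

Emit:
drive_tool(steps=[[[0, 0, 0, 0, 0, 0, -1]]])

```text
t: 26.75
ee_pos: [0.6626, 0.1425, 0.2084]
orientation: [-2.036, 2.391, -0.001]
wrist_force: [0.2, 0.1, -0.1]
width: 0.0295
```

```bash
python3 go.py .6618 .1416 .0469 -9.2
```

```text
t 26.75 grasp [0.6628 0.1426 0.0534] w 0.0295 F [ 0.2  0.1 -0.1] q [ 0.51  0.3   0.02  0.   -1.29 -0.67]
shift [1.  0.6 6.5] turn [-0.002  0.001  0.001]
```

Emit:
drive_tool(steps=[[[1, 0.5, 1, 0, 0, 0, -1], [1, 0.5, 2.5, 0, 0, 0, -1], [1, 0.5, 4, 0, 0, 0, -1], [1, 0.5, 5, 0, 0, 0, -1], [1, 0.5, 6, 0, 0, 0, -1], [1, 0.5, 6.4, 0, 0, 0, -1], [1, 0.5, 6.4, 0, 0, 0, -1]]])

```text
t: 27.45
ee_pos: [0.6615, 0.1416, 0.2019]
orientation: [-2.037, 2.391, -0.001]
wrist_force: [-2.7, -0.8, 5.6]
width: 0.0295
```

```bash
python3 go.py .6618 .1416 .0469 -9.2
```

```text
t 27.45 grasp [0.6616 0.1415 0.0469] w 0.0295 F [-2.7 -0.8  5.6] q [ 0.51  0.3   0.01  0.   -1.28 -0.67]
shift [-0.1 -0.3  0. ] turn [-0.    -0.     0.001]
```

Emit:
drive_tool(steps=[[[0, 0, 0, 0, 0, 0, 1], [0, 0, 0, 0, 0, 0, 1], [0, 0, 0, 0, 0, 0, 1], [0, 0, 0, 0, 0, 0, 1], [0, 0, 0, 0, 0, 0, 1], [0, 0, 0, 0, 0, 0, 1]]])

```text
t: 28.05
ee_pos: [0.6616, 0.1415, 0.2006]
orientation: [2.037, -2.392, 0.0]
wrist_force: [0.7, -0.7, 0.3]
width: 0.0856
```

Emit:
drive_tool(steps=[[[0, 0, -15, 0, 0, 0, 1], [0, 0, -45, 0, 0, 0, 1], [0, 0, -85, 0, 0, 0, 1], [0, 0, -125, 0, 0, 0, 1], [0, 0, -150, 0, 0, 0, 1], [0, 0, -150, 0, 0, 0, 1], [0, 0, -150, 0, 0, 0, 1]]])

```text
t: 28.75
ee_pos: [0.6615, 0.1415, 0.3525]
orientation: [-2.035, 2.39, -0.001]
wrist_force: [-0.7, 0.9, -0.2]
width: 0.0856
```

```bash
python3 go.py .40 .12 .25 -9.2
```

```text
t 28.75 grasp [0.6618 0.1417 0.1975] w 0.0856 F [-0.7  0.9 -0.2] q [ 0.51  0.24  0.21  0.   -1.54 -0.67]
shift [ 62.8 254.6 -53.1] turn [-0.002  0.002  0.001]
```

Backing the arm away so the tray can be seen.

Emit:
drive_tool(steps=[[[6, 25, -20, 0, 0, 0, 1], [16, 65, -40, 0, 0, 0, 1], [26, 105, -50, 0, 0, 0, 1], [36, 145, -50, 0, 0, 0, 1], [46, 185, -50, 0, 0, 0, 1], [56, 225, -50, 0, 0, 0, 1], [62, 250, -50, 0, 0, 0, 1], [62, 250, -50, 0, 0, 0, 1]]])

```text
t: 29.55
ee_pos: [0.4027, 0.1196, 0.4012]
orientation: [-2.038, 2.388, 0.001]
wrist_force: [1.2, 0.3, 1.2]
width: 0.0852
```

```bash
python3 - <<'E'
from h import *
import d
for n,c in [('top',(150,60,430,260)),('scene',(130,80,390,310))]:
    p=camera(n); draw(p,d.items()[:6],'f_'+n,2.6,c)
    for th in ['sanitizer','atomiser','scent','jar','obelisk']:
        for r in tip_of(th,p)[:3]:
            q=np.array(r['centre'][:2])-d.T[:2]; c_,s_=np.cos(d.T[2]),np.sin(d.T[2])
            print(n,th,np.round(r['centre'],3),round(r['p'],2),'tray',np.round([c_*q[0]+s_*q[1],-s_*q[0]+c_*q[1]],3))
E
```

```text
top sanitizer [ 0.628 -0.068  0.007] 0.72 tray [-0.    -0.108]
top atomiser [0.662 0.144 0.007] 0.67 tray [-0.     0.107]
top scent [0.638 0.008 0.003] 0.71 tray [-0.002 -0.03 ]
top jar [ 0.374 -0.162  0.002] 0.86 tray [-0.236 -0.241]
top jar [0.653 0.075 0.009] 0.83 tray [0.002 0.038]
top jar [ 0.367 -0.088 -0.004] 0.79 tray [-0.254 -0.169]
top obelisk [0.52  0.329 0.001] 0.76 tray [-0.169  0.267]
scene sanitizer [ 0.625 -0.067  0.007] 0.79 tray [-0.003 -0.107]
scene atomiser [0.664 0.141 0.006] 0.71 tray [0.002 0.105]
scene scent [0.662 0.141 0.001] 0.71 tray [-0.     0.105]
scene scent [0.642 0.004 0.006] 0.56 tray [ 0.002 -0.034]
scene jar [ 0.364 -0.093 -0.005] 0.9 tray [-0.256 -0.174]
scene jar [0.651 0.078 0.007] 0.6 tray [-0.001  0.041]
scene jar [ 0.367 -0.165 -0.001] 0.6 tray [-0.242 -0.245]
scene obelisk [0.518 0.331 0.002] 0.93 tray [-0.172  0.269]
```

View pics/f_top.png

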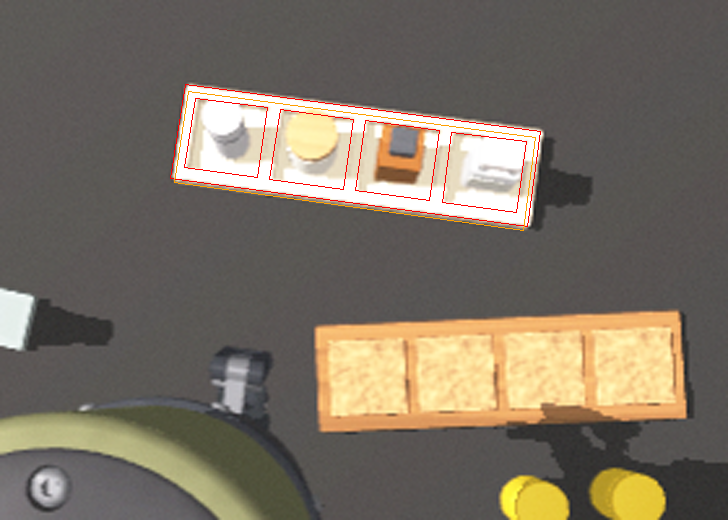

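View pics/f_scene.png

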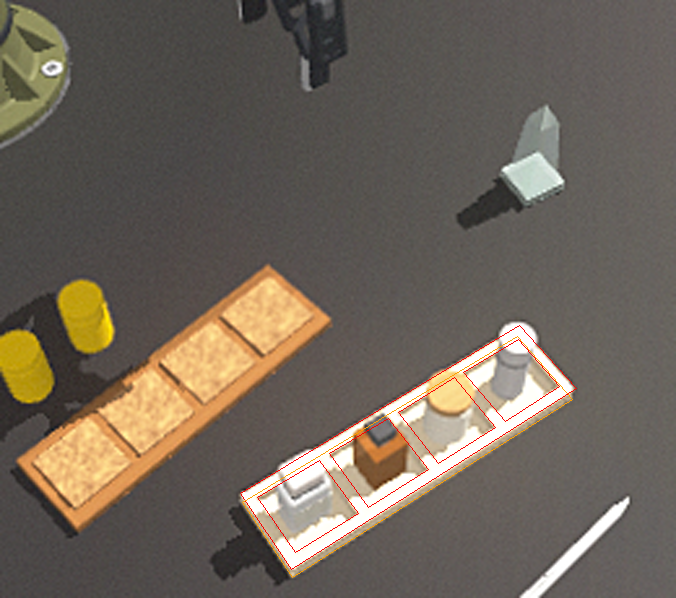

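Both views show all four pieces upright in their own compartments. Left to right in the top view they are atomiser (228,130), jar (312,138), scent (402,152) and sanitizer (492,172). The obelisk is where it was. Handing in.

```bash
python3 -c "
from h import *
print(bot.close_job())"
```

```text
the job is handed in; nothing more can be done
None
```

All four pieces are in the cream tray in reverse order. From the robot's left to right they stand atomiser, jar, scent bottle, sanitizer, where the old row ran sanitizer, scent bottle, jar, atomiser. I handed the job in at about 30 s, with the arm backed away and the gripper open and clear.

- **Placing:** the last top and scene pictures showed every piece upright in its own compartment. The networks put each one within about 6 mm of its compartment's centre and at floor height. The obelisk and the two yellow look-alike jars had not moved beyond measuring error.
- **Forces:** the wrist force never read more than about 8 N.
- **Disagreement:** in the last scene picture the network also reported a "scent" (0.71) at the atomiser's place. That is a false detection: the picture plainly shows the atomiser there, and the scent bottle was also found in its own compartment.

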